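# Pop a replacement tile and trap it on the runway

### The job

Push the sliding cover on the wooden tile dispenser fully back off the key, then press the key right down with one finger while the other finger stands in the runway, so that the tile that springs out is stopped by that finger before it slides out of the open mouth. Finish while still holding the key down and the tile trapped against the finger, lying flat on the runway and never lifted. Leave the dice, the loose tiles, the teacup and the ashtray where they are.

Things in the scene. Friction and masses are not known exactly. Their poses are not given: they have to be found in the camera images.
- dispenser: dark wooden tile dispenser fixed to the table: slab 200 x 104 x 25 mm, 53 mm high housing on its rear part. Origin on the table; x from open mouth (x = -70 mm) to the rear housing (from x = +25), y left seen from the mouth, z up; the other entries use this frame. Runway along x at y = -30, 33 mm wide, floor z = 25, side walls only 8 mm high. Key beside it at y = +30.
- runway_mid (a point): point on the runway floor's centre line, level with the key's centre (dispenser x -35, y -30, z 25 mm), 60 mm beside it: a good place for the stopping finger, 35 mm ahead of the waiting tile's front and 35 mm inside the mouth. A fingertip 10 mm above the floor clears the walls and stops the tile. A latch pin (x -6 to 0) stands 6 mm above the floor before the tile.
- key (a joint): press of the brass ejector key, m: 0 up, 0.009 fully down, where it meets a hard stop; it springs back when let go. About 2.5 N to start, 6 to 8 N fully down. The latch pin goes down with it and lets the tile go at about 0.006.
- key_top (a point): centre of the key's top face; the key is 34 mm long (x) and 26 mm wide (y). Top at z = 44 mm when up, 35 mm when fully down (10 mm above the runway floor, 2 mm above the 33 mm high walls and rails beside it).
- cover (a joint): slide of the aluminium cover over the key, m: 0 shut over the key, 0.045 fully back (towards +x, the housing), where it stops. It starts between 0 and 0.010 and stays where it is left (friction 1.5 N).
- cover_tab (a point): centre of the upright push tab on the cover: 6 mm thick (x), 30 mm wide (y), standing from the cover's top face at z = 49 to z = 69 mm. The cover is 44 mm long (x, centred on the tab) and 38 mm wide. Moves with the cover.
- tile_center (a point): centre of the ivory mahjong tile with green back waiting in the runway, 40 (x) x 30 x 22 mm, 30 g, lying flat, its rear under the housing; front face at x = 0, centre at x = +20, z = 36 mm. Once the key is down a spring drives it with 2 N towards the mouth (-x) at about 0.5 m/s and keeps pushing it.
- die_a: 20 mm ivory acrylic die, bystander, origin at its underside
- die_b: 20 mm ivory acrylic die, bystander, origin at its underside
- spare_a: loose mahjong tile lying on the table, 40 x 30 x 22 mm, bystander, origin at its underside
- spare_b: loose mahjong tile lying on the table, 40 x 30 x 22 mm, bystander, origin at its underside
- cup: white porcelain teacup, 72 mm across, 60 mm high, bystander, origin at its underside
- ashtray: squat green glass ashtray, 110 mm across, 34 mm high, bystander, origin at its underside
Mind the look-alikes: they are no part of the job. Several things have the shape of the dispenser; the one meant has the colours described above. What is shaped like the part that bears tile_center but blue is not meant.

How it is judged:
By the outcome, as a careful person would: the job done as asked, in the order asked, and still so for the second after the job is handed in, while the arm keeps its last pose, push and grip.
It also fails if it takes over 43 s, if anything falls off the work surface, if the arm or the gripper's body presses on something with over 40 N, if the wrist force passes 120 N, or if a joint passes its speed limit or range.

### The arm

A 6-joint arm with a two-finger parallel gripper is mounted at the origin on the work surface. World frame = base frame: x ahead of the robot, y to its left, z up, the work surface at z = 0. Lengths are in mm, angles in rad, forces in N, time in s.
With the tool pointing down it reaches from about 275 to 750 mm from the base axis. Payload 10.2 kg.
Tool frame: the origin (TCP) lies at the very end of the fingers, on their centre line; the grasp point (between the pads) lies 19 mm behind it (ctrl.hold_point_z is the distance from the TCP to the grasp point, in mm); z points along the fingers, y is the direction in which the jaws open and shut (so a half turn about z gives the same grasp; the last joint's range is limited). The gripper opens to 85 mm and grips with 20 to 120 N. Pads are 22 mm wide; open, the fingers measure 114 mm over their backs; the gripper's body (76 mm by 85 mm) begins 54 mm behind the grasp point. The pads swing forward as they close: fully open they stand 13 mm farther back than shut.
Start: joints at [-1.521, 0.313, 1.498, -0, 1.331, -0.223], TCP at [141.437, -505.595, 210.594] pointing down, gripper open.
Joint ranges: [-2.94, 2.94], [-0.97, 2.17], [0.19, 2.56], [-1.23, 4.37], [0.02, 3.11], [-2.88, 2.88]. Speed limits (rad/s): [2.39, 2.39, 3.01, 3.14, 3.14, 3.14].

### API

Orientations are given as a unit quaternion [w, x, y, z].
In Python, from rig import readout, cams, workorder, spotter, ctrl gives the robot as it stands.
- The arm moves only by the tool step_arm, never from a script. Its argument "plan" is text: rows parted by semicolons, each of 5 numbers parted by spaces: the shift along the tool's x, y, z in cm, then the turn about the tool's z in degrees, then the opening in per cent of the stroke, from 0 (shut) to 100 (fully open). In form: x y z twist gripper; .... A call has 1 to 10 rows; each row is the pose to reach, as a shift and turn from the pose commanded when the call began, along the tool's axes at that moment; what a row does not reach only later rows make up. A row lasts 1/10 s, in which the tool goes at most 50 mm and 8.59 degrees, less where a joint would pass 70% of its speed; a pose out of reach is approached as far as the arm can. A call with a gripper value outside its range is refused whole. The fingers move at their own pace and stop on an object; "grip_force" is the grip in N (left out, the last holds). Time passes only in rows, so rows that repeat a pose let the fingers close. It gives the time, the measured TCP pose, the force and the opening at its end, in the units of the state.
- readout.sense(): the state, without advancing time (a new reading comes with each control period).
- cams.capture(name): name is "scene" or "top" or "wrist"; returns (picture, depth): 384x512x3 uint8, red, green, blue; 384x512 float32, mm along the optical axis (not along the pixel's ray), 0 where there is no reading.
- cams.camera_info(name): a dict with "vfov" (degrees; the focal length in pixels is half the picture's height over the tangent of half this angle, whatever the lens; pixels are square), "cx", "cy" (the principal point, pixels), "rvec" (rotation vector, rad) and "tvec" (3), from world to camera coordinates, as OpenCV has them. Camera axes: x right, y down, z forward; pixel columns grow to the right and rows downward; lengths in mm; the calibration is good to about 2 mm. A picture is of the moment at which its call begins: read the wrist's pose just before it. camera_info takes no time and is no camera call; for the wrist camera it gives the pose at the moment of the call.
- workorder.finish_job(): hands the job in, once; it reports no verdict.
Trained networks look in the newest picture that a camera, given by its name, has taken for a name from the list of things; names that differ only in an ending like _2 or _b are one class to them, and where a whole thing is asked for, a point or a joint stands for the part that bears it (a point fixed in the world has none). Each returns a list of dicts, best first, with "conf" (0 to 1); they miss things now and then, are a little off and sometimes report something else, mostly with a low value. They report only what shows in the picture. A call takes as long as a camera call. They do not tell look-alikes from the thing itself.
- spotter.regions_of(camera, target): "pixels" (384x512 bool, what is visible of it) and "extent" ([centre column, centre row, width, height] in pixels, round what is visible of it).
The state is a dict: "time_s": time; "joints": joint angles; "dq": joint speeds; "tau": joint torques, N m; "eef_pos": TCP position; "ee_rot": TCP orientation; "force": force on the tool from outside, world axes, zero at the start; "wrist_torque": the same for the moment, N m; "grip_width": opening from 0.0 (shut) to 1.0 (fully open).
Only numpy, scipy, OpenCV 4.12 (cv2) and the standard library are available. Lean on these libraries where they do the work, as an engineer would, in place of code of your own. Each camera call takes 0.05 s, during which the arm holds its last target. There are 200 camera calls.

## Working session

There is one attempt and no reset: what is moved stays moved. The work goes in short steps, Python scripts to look and compute and a tool call to move; the robot and the scene stay as the last step left them, time stands still between calls to the robot, and variables do not carry over. Pictures are saved under pics/ and viewed, about 8 in all and at most 12, crops included, and the job is handed in when it is done.

Besides the shell and the picture viewer there is one more tool, called after "Emit:" as name(argument=value, ...) on one line, values as JSON. step_arm: Moves the arm, as the interface text tells. Its arguments: {"type":"object","properties":{"plan":{"type":"string"},"grip_force":{"type":"number"}},"required":["plan"]}

```bash
mkdir -p pics; ls; cat > h.py <<'E'
import numpy as np, cv2
from rig import readout, cams, workorder, spotter, ctrl
from scipy.spatial.transform import Rotation as R
def K(i,h=384):
    f=h/2/np.tan(np.radians(i["vfov"])/2); return f
def world(i,u,v,d):
    f=K(i); c=np.stack([(u-i["cx"])*d/f,(v-i["cy"])*d/f,d],-1)
    M=R.from_rotvec(np.ravel(i["rvec"])).as_matrix()
    return (c-np.ravel(i["tvec"]))@M
def proj(i,P):
    M=R.from_rotvec(np.ravel(i["rvec"])).as_matrix(); c=np.atleast_2d(P)@M.T+np.ravel(i["tvec"])
    return c[:,:2]/c[:,2:]*K(i)+[i["cx"],i["cy"]]
E
python3 - <<'E'
from h import *
s=readout.sense();print(s)
for n in("scene","top"):
    i=cams.camera_info(n);p,d=cams.capture(n);print(n,i)
    cv2.imwrite(f"pics/{n}0.png",cv2.resize(p[:,:,::-1],(768,576)))
    np.savez(f"{n}0.npz",p=p,d=d)
    for t in("dispenser","cover_tab","key","tile_center"):
        for r in spotter.regions_of(n,t):
            m=r["pixels"]&(d>0);v,u=np.nonzero(m)
            w=world(i,u,v,d[m]) if len(u) else np.zeros((1,3))
            print(n,t,round(r["conf"],2),np.round(r["extent"]),np.median(w,0).round(),p[m].mean(0).round())
E
```

```text
pics
{'time_s': 0.0, 'joints': array([-1.52141003e+00,  3.13465325e-01,  1.49844301e+00,  1.98726604e-05,
        1.33101272e+00, -2.23398253e-01]), 'dq': array([-0.00064517,  0.00171717, -0.00089135,  0.00033487,  0.00055868,
       -0.00045264]), 'tau': array([-1.10805955e-03, -4.12266934e+01, -2.59741741e+01, -2.34227236e-04,
        4.16783238e-03,  6.30332309e-06]), 'eef_pos': array([ 141.42225733, -505.29483703,  210.02502631]), 'ee_rot': array([-6.60851051e-04,  9.90713087e-01,  1.35967414e-01,  6.73306380e-05]), 'force': array([0.29898659, 0.30218628, 0.2128487 ]), 'wrist_torque': array([-0.02014319,  0.05164723, -0.01284068]), 'grip_width': 0.9938378463170393}
scene {'vfov': 49.14665165274194, 'cx': 255.05739471094813, 'cy': 190.0913446840143, 'rvec': array([ 1.92363741,  1.70644714, -0.62483892]), 'tvec': array([ -93.72321715, -387.74927804, 1375.01469141])}
scene dispenser 0.93 [317. 145.  57.  71.] [428. 208.  46.] [178. 169. 149.]
scene dispenser 0.69 [256. 215.  48.  73.] [626.  26.  50.] [111.  74.  54.]
scene cover_tab 0.62 [270. 188.  20.  13.] [539.  70.  49.] [180.
[... 483 characters left out ...]
, 560.94411449, 734.85420516])}
top dispenser 0.66 [281. 183.  70. 109.] [587.  28.  50.] [99. 65. 43.]
top dispenser 0.6 [189. 285.  63. 112.] [386. 205.  49.] [178. 179. 152.]
top cover_tab 0.85 [260. 209.  21.  26.] [530.  66.  49.] [194. 187. 172.]
top cover_tab 0.63 [173. 321.  26.  30.] [320. 232.  49.] [186. 180. 164.]
top key 0.38 [293. 203.   7.   1.] [544.   4.  31.] [137. 133. 120.]
top tile_center 0.61 [283. 183.  72. 111.] [589.  28.  50.] [99. 64. 43.]
top tile_center 0.6 [295. 194.  22.  19.] [559.   1.  46.] [174. 178. 138.]
top tile_center 0.54 [335. 264.  25.  14.] [428. -79.  22.] [ 31.  65. 142.]
top tile_center 0.25 [296. 203.   8.   6.] [544.   4.  31.] [130. 127. 109.]
```

View pics/top0.png

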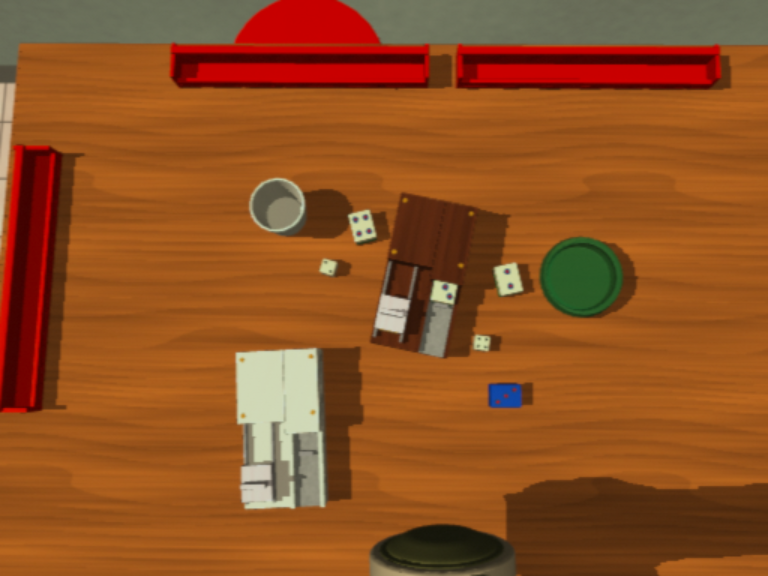

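```bash
python3 - <<'E'
from h import *
z=np.load("top0.npz");p,d=z["p"],z["d"];i=cams.camera_info("top")
c=p[110:260,215:350,::-1];cv2.imwrite("pics/crop1.png",cv2.resize(c,None,fx=4,fy=4,interpolation=cv2.INTER_CUBIC))
v,u=np.mgrid[110:260,215:350];dd=d[110:260,215:350];w=world(i,u,v,dd);ok=dd>0
# top surfaces by height; rectangles
for lo,hi in((21,28),(29,36),(42,47.5),(47,51),(51.3,57),(60,75)):
    m=ok&(w[...,2]>lo)&(w[...,2]<hi)
    q=w[m]; 
    if len(q)<5: print(lo,hi,len(q)); continue
    r=cv2.minAreaRect(q[:,:2].astype(np.float32)); print(lo,hi,len(q),np.round(np.median(q,0),1),np.round(r[0],1),np.round(r[1],1),round(r[2],1))
E
```

```text
21 28 2144 [542.6  35.   24.3] [553.8  16.5] [300.9 169.2] 70.4
29 36 399 [542.2  21.4  32.5] [538.9  34.4] [101.6 110.3] 78.6
42 47.5 263 [554.6   8.4  46.3] [547.5  33.2] [95.4 93.5] 76.6
47 51 648 [551.8  51.5  49.4] [592.5  24.6] [102.3 181.1] 78.4
51.3 57 2213 [632.6  12.7  52.9] [597.2  23.4] [102.6 171.1] 78.5
60 75 55 [530.9  67.9  68.2] [531.2  67.2] [29.6  6.2] 78.1
```

The top picture shows four candidates that could be confused:
- The dark wooden dispenser with an aluminium cover, at (420,275), or (281,183) in full-resolution pixels.
- A pale cream look-alike, at (281,428).
- A blue tile at (505,395), which is a decoy for the tile.
- Loose tiles at (362,226) and (508,279).

By its colours, the dark one is the target. I'll check it in a crop and fit its pose.

```bash
python3 - <<'E'
from h import *
from scipy.optimize import least_squares
z=np.load("top0.npz");p,d=z["p"],z["d"];i=cams.camera_info("top")
v,u=np.mgrid[110:260,215:350];dd=d[110:260,215:350];w=world(i,u,v,dd);ok=dd>0
def loc(q,x): 
    a=x[2];e=np.array([np.cos(a),np.sin(a)]);n=np.array([-e[1],e[0]]);r=q[:,:2]-x[:2];return np.c_[r@e,r@n]
def wr(l,x):
    a=x[2];e=np.array([np.cos(a),np.sin(a)]);n=np.array([-e[1],e[0]]);return x[:2]+l[0]*e+l[1]*n
x=np.array([567,30,np.radians(-11.6)])
H=w[ok&(w[...,2]>51.3)&(w[...,2]<55)]; l=loc(H,x); H=H[(l[:,0]>15)]
r=cv2.minAreaRect(H[:,:2].astype(np.float32));print("housing",r)
a=np.radians(-11.6 if False else (r[2]-90)); e=np.array([np.cos(a),np.sin(a)])
x=np.array([*(np.array(r[0])-77.5*e),a]);print("pose",x,np.degrees(a))
A=w[ok&(w[...,2]>20)];l=loc(A,x)
k=(abs(l[:,0])<160)&(abs(l[:,1])<60);print("slab",l[k].min(0),l[k].max(0),np.percentile(l[k],[.5,99.5],axis=0))
T=w[ok&(w[...,2]>60)&(w[...,2]<75)];print("tab",loc(T,x).mean(0),loc(T,x).min(0),loc(T,x).max(0),T[:,2].mean())
Q=w[ok&(w[...,2]>43.5)&(w[...,2]<48)];l=loc(Q,x);k=(abs(l[:,1]+30)<16)&(l[:,0]<24);print("tile",l[k].min(0),l[k].max(0),np.median(Q[k,2]))
for n,pt in dict(origin=(0,0,25),mid=(-35,-30,25),key=(-35,30,44),tile=(20,-30,47)).items():
    print(n,wr(pt,x),proj(i,np.r_[wr(pt,x),pt[2]]))
c=cv2.resize(np.ascontiguousarray(p[110:260,215:350,::-1]),None,fx=4,fy=4,interpolation=cv2.INTER_CUBIC)
for pt in((-35,-30,25),(-35,30,44),(-70,-52,25),(-70,52,25),(130,52,53),(130,-52,53),(25,52,53),(0,-30,47)):
    q=(proj(i,np.r_[wr(pt,x),pt[2]])[0]-[215,110])*4;cv2.circle(c,tuple(q.astype(int).tolist()),4,(0,0,255),1)
cv2.imwrite("pics/crop1.png",c)
E
```

```text
housing ((631.3045043945312, 16.522083282470703), (102.56514739990234, 101.59298706054688), 78.54328918457031)
pose [ 5.55348688e+02  3.19157150e+01 -1.99957325e-01] -11.456710815429688
slab [-71.78749934 -51.68236506] [128.55209322  52.03857508] [[-70.80242325 -51.02921735]
 [126.98870142  51.13967668]]
tab [-30.84950557  29.72514288] [-33.84951592  14.96473116] [-27.59681677  44.55348105] 68.25114758793423
tile [ -2.26239624 -44.90084151] [ 23.68831617 -15.19311388] 46.33653697325666
origin [555.34868762  31.91571503] [[278.5760334 197.7584404]]
mid [515.0872355   9.4654261] [[289.82580404 218.01059429]]
key [527.00488589  68.26992941] [[260.05773083 211.04289501]]
tile [568.99136353  -1.45908675] [[296.10024798 189.63721595]]
```

View pics/crop1.png

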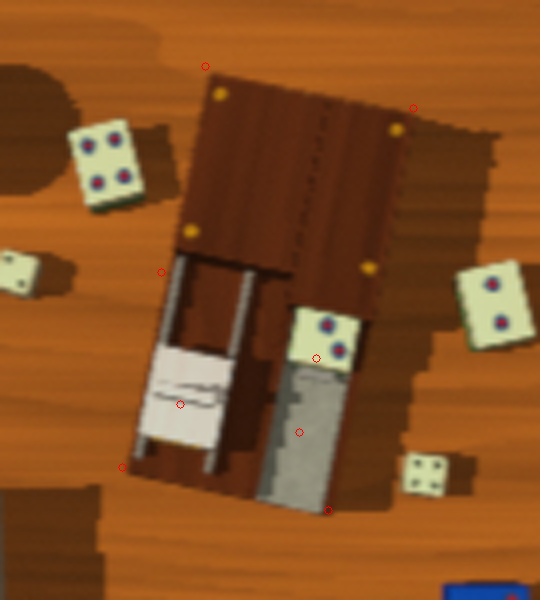

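The crop confirms the choice. It shows the dark wood, the aluminium cover shut at about (185,395), the grey runway at (299,430), and the waiting ivory tile at (325,340). The fit is about 1.3 mm off in x against the tile front and slab, so I'll use origin (554.1, 32.2) and yaw -11.46°. The tab is at dispenser x ≈ -29.6.

```bash
cat >> h.py <<'E'
X=np.array([554.1,32.2,np.radians(-11.46)])
def ew(l): 
    a=X[2];return np.array([X[0]+l[0]*np.cos(a)-l[1]*np.sin(a),X[1]+l[0]*np.sin(a)+l[1]*np.cos(a),l[2]])
def rq(s): q=s["ee_rot"];return R.from_quat([q[1],q[2],q[3],q[0]])
def goto(l):
    s=readout.sense();r=rq(s);t=r.as_matrix()
    yaw=np.arctan2(t[1,0],t[0,0]);tw=np.degrees(-(X[2]-yaw));a=X[2];dl=s["eef_pos"][:2]-X[:2]
    print("t",s["time_s"],"pos",s["eef_pos"].round(1),"disp",round(dl@[np.cos(a),np.sin(a)],1),round(dl@[-np.sin(a),np.cos(a)],1),"F",s["force"].round(1),"grip",s["grip_width"])
    print("tool shift cm",(r.inv().apply(ew(l)-s["eef_pos"])/10).round(2),"twist",round(tw,2))
E
python3 -c "
from h import *
goto((-56,0,110))"
```

```text
t 0.5 pos [ 141.4 -505.6  210.6] disp -297.6 -609.0 F [-0.   0.1 -0.4] grip 0.998251550792537
tool shift cm [ 49.24 -43.22  10.06] twist 27.09
```

Emit:
step_arm(plan="4 -3.5 0 3 53; 8 -7 0 6 53; 12 -10.5 0 9 53; 16 -14 0 12 53; 20 -17.5 0 15 53; 24 -21 0 18 53; 28 -24.5 0 21 53; 32 -28 0 24 53; 36 -31.5 0 27.1 53; 40 -35 0 27.1 53")

```text
time_s: 1.5
eef_pos: [415.9, -85.2, 210.9]
ee_rot: [0.0, 0.995, -0.101, 0.0]
force: [0.0, -0.1, -0.0]
grip_width: 0.529
```

```bash
python3 -c "
from h import *
goto((-56,0,110))"
```

```text
t 1.5 pos [415.9 -85.2 210.9] disp -112.1 -142.5 F [ 0.  -0.1 -0. ] grip 0.5289757074617972
tool shift cm [  5.58 -14.26  10.09] twist -0.1
```

Emit:
step_arm(plan="1.2 -3.5 0 0 53; 2.5 -7 0 0 53; 4 -10.5 2 0 53; 5.6 -14.2 5 0 53; 5.6 -14.2 9 0 53; 5.6 -14.2 10 0 53; 5.6 -14.2 10 0 53; 5.6 -14.2 10 0 53")

```text
time_s: 2.3
eef_pos: [499.0, 40.2, 112.3]
ee_rot: [0.0, 0.995, -0.1, 0.001]
force: [1.3, -0.2, 0.7]
grip_width: 0.533
```

```bash
python3 - <<'E'
from h import *
goto((-56,0,53))
ims=[]
for n in("scene","wrist"):
    p,d=cams.capture(n);ims.append(p[:,:,::-1]);np.savez(n+"1.npz",p=p,d=d)
s=ims[0][60:300,140:400]
cv2.imwrite("pics/a2.png",np.hstack([cv2.resize(s,(400,369)),cv2.resize(ims[1],(400,369))[:369]]))
E
```

```text
t 2.3 pos [499.   40.2 112.3] disp -55.6 -3.1 F [ 1.3 -0.2  0.7] grip 0.532873976848493
tool shift cm [-0.05 -0.31  5.93] twist -0.07
```

View pics/a2.png

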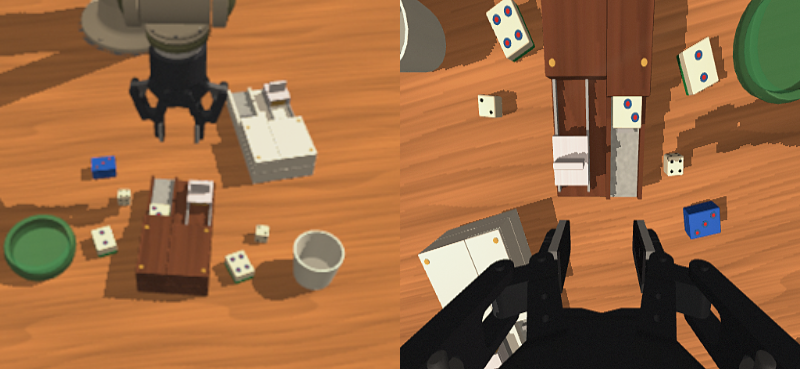

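The arm is in front of the right (dark) dispenser. In the wrist view the fingers are at (560,250) and (645,250), and the tab is at (570,165). I'll measure the fingertips and the dispenser from the wrist depth.

```bash
python3 - <<'E'
from h import *
goto((-56,0,53))
s=readout.sense();i=cams.camera_info("wrist");p,d=cams.capture("wrist")
v,u=np.nonzero(d>0);w=world(i,u,v,d[d>0]);t=rq(s).inv().apply(w-s["eef_pos"])
f=(t[:,2]>-45)&(t[:,2]<8)&(abs(t[:,1])<60)&(abs(t[:,0])<25)
for sg in(-1,1):
    q=t[f&(sg*t[:,1]>0)]; print("finger",sg,len(q),"min",np.percentile(q,1,axis=0).round(1),"max",np.percentile(q,99,axis=0).round(1))
    e=q[q[:,2]>np.percentile(q[:,2],99)-12];print("  tip",e.min(0).round(1),e.max(0).round(1))
a=X[2];r=w[:,:2]-X[:2];l=np.c_[r@[np.cos(a),np.sin(a)],r@[-np.sin(a),np.cos(a)],w[:,2]]
def st(n,k): q=l[k];print(n,len(q),q.min(0).round(1),q.max(0).round(1),np.median(q,0).round(1)) if len(q) else print(n,0)
z=l[:,2]
st("tab",(z>60)&(z<75)&(abs(l[:,1]-30)<25)&(l[:,0]<0)&(l[:,0]>-45))
st("cover",(z>47)&(z<51)&(abs(l[:,1]-30)<25)&(l[:,0]<10)&(l[:,0]>-60))
st("tile",(z>44)&(z<49)&(abs(l[:,1]+30)<20)&(l[:,0]<30)&(l[:,0]>-20))
st("housing",(z>51.5)&(z<55)&(abs(l[:,1])<60)&(l[:,0]>5))
st("slab",(z>20)&(z<28)&(abs(l[:,1])<60)&(l[:,0]<10)&(l[:,0]>-80))
E
```

```text
t 2.4 pos [499.1  40.2 112.5] disp -55.5 -3.1 F [ 0.  -0.2  0.3] grip 0.5302036014757996
tool shift cm [-0.07 -0.31  5.95] twist -0.07
finger -1 591 min [ -9.7 -34.7 -44.9] max [ 12.1 -21.3 -24. ]
  tip [-10.4 -34.7 -36. ] [ 12.3 -21.2 -22.5]
finger 1 588 min [ -9.6  23.6 -44.7] max [ 12.1  37.2 -24. ]
  tip [-10.5  23.5 -36. ] [ 12.5  37.3 -22.9]
tab 354 [-30.6  13.6  60.5] [-25.   43.3  71.1] [-27.2  28.3  68.9]
cover 1894 [-50.3   9.8  47.3] [-6.2 47.7 51. ] [-23.   28.   49.3]
tile 1214 [  0.5 -50.   44. ] [ 25.6 -10.4  49. ] [ 13.3 -31.   47.3]
housing 12091 [ 26.  -53.   51.5] [92.9 50.2 55. ] [65.1 -6.4 53.3]
slab 5454 [-69.9 -48.2  22.6] [ 9.7 50.8 28. ] [-29.   -6.7  25.4]
```

```bash
python3 - <<'E'
from h import *
s=readout.sense();T=rq(s)
z=np.load("scene1.npz");i=cams.camera_info("scene");d=z["d"]
v,u=np.nonzero(d>0);w=world(i,u,v,d[d>0]);t=T.inv().apply(w-s["eef_pos"])
for sg in(-1,1):
    k=(t[:,2]>-60)&(t[:,2]<12)&(sg*t[:,1]>10)&(abs(t[:,1])<60)&(abs(t[:,0])<25); q=t[k];print(sg,len(q),q.min(0).round(1),q.max(0).round(1),np.sort(q[:,2])[-8:].round(1))
    g=t[k];o=np.argsort(g[:,2])[-5:];print(np.c_[u[k],v[k]][o].tolist(),g[o].round(1).tolist())
z=np.load("wrist1.npz");d=z["d"];print(d[200:300:6,205].round(0))
E
```

```text
-1 63 [  7.3 -38.4 -59.4] [ 16.1 -27.  -23.6] [-30.5 -29.9 -29.5 -28.3 -27.6 -26.8 -25.5 -23.6]
[[269, 152], [267, 153], [267, 152], [268, 153], [269, 153]] [[12.1, -31.9, -28.3], [14.9, -27.6, -27.6], [11.0, -27.3, -26.8], [12.7, -29.7, -25.5], [10.7, -31.8, -23.6]]
1 76 [-10.   19.2 -58.8] [ 15.3  33.  -22.4] [-28.3 -28.3 -27.5 -27.2 -25.8 -25.2 -24.1 -22.4]
[[245, 151], [246, 152], [244, 152], [245, 152], [247, 148]] [[11.7, 22.5, -27.2], [13.4, 20.1, -25.8], [13.1, 24.7, -25.2], [11.9, 22.6, -24.1], [-2.8, 19.6, -22.4]]
[265. 292. 294. 296. 296. 146. 140. 133. 127. 122. 118. 118. 119. 119.
 119. 119. 121.]
```

Both cameras put the real fingertips about 22 mm above the stated TCP at this opening. I'll go down in front of the cover with clearance and check again.

Emit:
step_arm(plan="-1.2 -0.3 0 0 55; -1.2 -0.3 3.5 0 55; -1.2 -0.3 6.5 0 55; -1.2 -0.3 7.8 0 55; -1.2 -0.3 7.8 0 55; -1.2 -0.3 7.8 0 55")

```text
time_s: 3.05
eef_pos: [487.8, 45.9, 33.8]
ee_rot: [0.0, 0.995, -0.1, 0.001]
force: [-0.2, -0.1, 0.4]
grip_width: 0.549
```

```bash
cat > m.py <<'E'
from h import *
import sys
goto((-38,0,13))
s=readout.sense();i=cams.camera_info("wrist");p,d=cams.capture("wrist")
np.savez("wlast.npz",p=p,d=d)
v,u=np.nonzero(d>0);w=world(i,u,v,d[d>0]);t=rq(s).inv().apply(w-s["eef_pos"])
a=X[2];r=w[:,:2]-X[:2];l=np.c_[r@[np.cos(a),np.sin(a)],r@[-np.sin(a),np.cos(a)],w[:,2]];z=l[:,2]
for sg in(-1,1):
    k=(t[:,2]>-45)&(t[:,2]<-5)&(sg*t[:,1]>18)&(sg*t[:,1]<45)&(abs(t[:,0]-1)<13)&(d[d>0]<160); q=l[k];print("finger(disp,mm)",sg,len(q),np.percentile(q,1,axis=0).round(1),np.percentile(q,99,axis=0).round(1))
def st(n,k): q=l[k];print(n,len(q),q.min(0).round(1),q.max(0).round(1),np.median(q,0).round(1)) if len(q)>3 else print(n,0)
st("tab",(z>63)&(z<72)&(abs(l[:,1]-28)<18)&(l[:,0]<25)&(l[:,0]>-40)&(t[:,0]>14))
st("cover",(z>47.5)&(z<51)&(abs(l[:,1]-28)<15)&(l[:,0]<25)&(t[:,0]>14))
st("tile",(z>46)&(z<49)&(abs(l[:,1]+31)<10)&(l[:,0]<28)&(l[:,0]>-60)&(t[:,0]>14))
st("housing",(z>51.5)&(z<55)&(abs(l[:,1])<60)&(l[:,0]>24))
E
python3 m.py
```

```text
t 3.05 pos [487.8  45.9  33.8] disp -67.7 0.3 F [-0.2 -0.1  0.4] grip 0.5487163824911766
tool shift cm [2.97 0.03 2.08] twist -0.03
finger(disp,mm) -1 598 [-77.5  22.4  58. ] [-55.6  36.   78.4]
finger(disp,mm) 1 595 [-77.7 -37.5  58.1] [-55.7 -24.1  78.6]
tab 876 [-31.6  13.6  63. ] [-25.   43.7  71.1] [-27.5  28.7  69. ]
cover 3240 [-50.2  13.   47.5] [-6.3 43.  51. ] [-21.9  27.7  49.3]
tile 1991 [  0.1 -41.   46. ] [ 25.7 -21.   49. ] [ 13.2 -31.   47.3]
housing 10191 [ 25.2 -53.   51.5] [53.8 50.4 55. ] [ 44.1 -16.2  53.3]
```

Emit:
step_arm(plan="1 0 0 0 55; 2 0 0 0 55; 2.7 0 0 0 55; 3.4 0 0 0 55; 4.1 0 0 0 55; 4.8 0 0 0 55; 5.4 0 0 0 55; 5.9 0 0 0 55; 6.2 0 0 0 55; 6.2 0 0 0 55")

```text
time_s: 4.1
eef_pos: [548.2, 33.8, 32.5]
ee_rot: [0.0, 0.995, -0.1, 0.0]
force: [0.2, 0.1, 0.0]
grip_width: 0.55
```

```bash
python3 m.py
```

```text
t 4.1 pos [548.2  33.8  32.5] disp -6.1 0.4 F [0.2 0.1 0. ] grip 0.5497144540573102
tool shift cm [-3.19  0.04  1.95] twist -0.01
finger(disp,mm) -1 641 [-15.9  19.7  50.4] [ 7.8 42.5 77.3]
finger(disp,mm) 1 762 [-15.9 -43.7  47.1] [  7.8 -18.6  77.2]
tab 708 [ 7.9 13.6 63. ] [12.4 43.8 70.8] [11.1 28.3 68.9]
cover 1229 [ 8.1 13.  47.6] [25. 43. 51.] [18.2 27.9 49.3]
tile 934 [  7.9 -41.   46. ] [ 24.4 -21.   49. ] [ 16.3 -31.1  47.4]
housing 35758 [ 25.4 -53.   51.5] [115.1  50.4  55. ] [79.6 -4.4 53.3]
```

Emit:
step_arm(plan="0.1 0 0 0 55; 0.2 0 0 0 55; 0.3 0 0 0 55; 0.3 0 0 0 55")

```text
time_s: 4.55
eef_pos: [550.8, 33.3, 32.6]
ee_rot: [0.0, 0.995, -0.1, -0.0]
force: [-1.1, -1.1, 0.0]
grip_width: 0.55
```

```bash
python3 m.py | egrep "pos|tab"
```

```text
t 4.55 pos [550.8  33.3  32.6] disp -3.5 0.4 F [-1.1 -1.1  0. ] grip 0.5502319952530388
tab 670 [10.5 13.8 63. ] [14.9 43.6 71.2] [13.5 28.4 68.8]
```

Emit:
step_arm(plan="0.1 0 0 0 55; 0.2 0 0 0 55; 0.2 0 0 0 55; 0.2 0 0 0 55")

```text
time_s: 5.0
eef_pos: [551.3, 33.2, 32.5]
ee_rot: [-0.0, 0.995, -0.1, -0.002]
force: [-9.5, -0.1, 5.2]
grip_width: 0.554
```

```bash
python3 m.py | egrep "pos|tab"
```

```text
t 5.0 pos [551.3  33.2  32.5] disp -2.9 0.4 F [-9.5 -0.1  5.2] grip 0.5535662536943874
tab 646 [11.2 13.7 63. ] [15.4 43.7 70.7] [14.  28.6 68.7]
```

The cover is against its stop at -9.5 N. Next I back off over the key and come down close above it.

Emit:
step_arm(plan="-1 0 0 0 55; -2.4 0 0 0 55; -3.4 0 0 0 55; -3.4 0 0 0 55; -3.4 0 0.4 0 55; -3.4 0 0.8 0 55; -3.4 0 0.8 0 55")

```text
time_s: 5.75
eef_pos: [519.4, 39.6, 23.8]
ee_rot: [-0.0, 0.995, -0.1, -0.0]
force: [-0.7, -0.3, 0.8]
grip_width: 0.549
```

```bash
python3 m.py; python3 - <<'E'
import numpy as np,cv2
p=np.load("wlast.npz")["p"];cv2.imwrite("pics/w3.png",p[:,:,::-1])
E
```

```text
t 5.75 pos [519.4  39.6  23.8] disp -35.5 0.3 F [-0.7 -0.3  0.8] grip 0.5492411678208036
tool shift cm [-0.25  0.03  1.08] twist -0.02
finger(disp,mm) -1 1339 [-44.8  18.6  43.2] [-21.6  41.1  68.5]
finger(disp,mm) 1 598 [-45.3 -37.5  48.3] [-23.5 -24.1  68.6]
tab 1020 [ 8.7 13.6 63. ] [14.8 43.9 71.2] [12.3 28.3 69.1]
cover 2803 [-10.3  13.   47.5] [24.9 43.  51. ] [ 3.3 27.7 49.3]
tile 1812 [  0.2 -41.   46. ] [ 25. -21.  49.] [ 13.3 -31.   47.3]
housing 26398 [ 25.8 -52.8  51.5] [82.6 50.5 55. ] [60.4 -7.4 53.3]
```

View pics/w3.png

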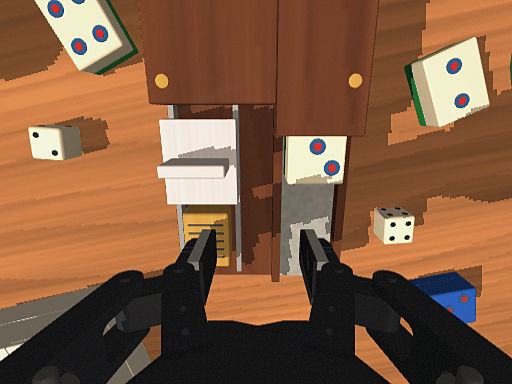

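The wrist view shows the cover back at (198,160), the key exposed at (205,240) under the left finger, and the right finger over the runway at (310,250). The tile is still waiting at (315,160). Now I press.

Emit:
step_arm(plan="0 0 0.3 0 55; 0 0 0.5 0 55; 0 0 0.7 0 55; 0 0 0.9 0 55; 0 0 1.1 0 55; 0 0 1.2 0 55; 0 0 1.2 0 55")

```text
time_s: 6.5
eef_pos: [519.6, 39.6, 12.7]
ee_rot: [-0.0, 0.995, -0.1, 0.0]
force: [-1.2, -0.4, 5.6]
grip_width: 0.555
```

```bash
python3 m.py
```

```text
t 6.5 pos [519.6  39.6  12.7] disp -35.2 0.4 F [-1.2 -0.4  5.6] grip 0.5547269109569093
tool shift cm [-0.28  0.04 -0.03] twist -0.03
finger(disp,mm) -1 1432 [-45.8  18.6  30.1] [-21.5  45.1  57.3]
finger(disp,mm) 1 705 [-45.1 -43.6  37.7] [-21.3 -18.6  57.5]
tab 1262 [ 8.6 13.6 63. ] [14.8 44.  71.4] [12.3 28.2 69. ]
cover 3223 [-10.6  13.   47.5] [25. 43. 51.] [ 3.2 27.6 49.3]
tile 3000 [-21.2 -41.   46. ] [ 21.5 -21.   49. ] [ -0.9 -31.   47.3]
housing 29098 [ 25.6 -53.   51.5] [79.3 50.4 55. ] [58.4 -8.  53.3]
```

The tile is released and stopped at the finger. The force is only 5.6 N, so I'll press on to the hard stop.

Emit:
step_arm(plan="0 0 0.05 0 55; 0 0 0.1 0 55; 0 0 0.15 0 55; 0 0 0.15 0 55; 0 0 0.15 0 55")

```text
time_s: 7.05
eef_pos: [519.7, 39.6, 11.7]
ee_rot: [-0.0, 0.995, -0.1, 0.0]
force: [-2.0, 0.2, 10.7]
grip_width: 0.55
```

```bash
python3 m.py | egrep "pos|finger|tile"
```

```text
t 7.05 pos [519.7  39.6  11.7] disp -35.2 0.4 F [-2.   0.2 10.7] grip 0.5499941402965282
finger(disp,mm) -1 1462 [-46.   18.6  29.2] [-21.4  45.2  56.4]
finger(disp,mm) 1 719 [-44.9 -43.7  36.4] [-21.3 -18.5  56.6]
tile 2988 [-21.2 -41.   46. ] [ 21.1 -21.   49. ] [ -1.  -31.   47.3]
```

Emit:
step_arm(plan="0 0 0.05 0 55; 0 0 0.05 0 55; 0 0 0.05 0 55; 0 0 0.05 0 55")

```text
time_s: 7.5
eef_pos: [519.7, 39.6, 11.6]
ee_rot: [-0.0, 0.995, -0.1, 0.0]
force: [-4.8, 0.2, 15.4]
grip_width: 0.551
```

```bash
python3 m.py | egrep "pos|finger|tile"; python3 - <<'E'
import numpy as np,cv2
from rig import cams
p=np.load("wlast.npz")["p"];q,_=cams.capture("top")
cv2.imwrite("pics/w4.png",np.hstack([cv2.resize(p[60:330,90:420,::-1],(440,360)),cv2.resize(q[100:280,200:360,::-1],(320,360))]))
E
```

```text
t 7.5 pos [519.7  39.6  11.6] disp -35.2 0.4 F [-4.8  0.2 15.4] grip 0.5510954960384576
finger(disp,mm) -1 1465 [-46.2  18.6  29. ] [-21.3  45.1  56.4]
finger(disp,mm) 1 711 [-44.9 -43.6  36.6] [-21.3 -18.7  56.4]
tile 2997 [-21.2 -41.   46. ] [ 21.2 -21.   48.9] [ -0.9 -31.   47.3]
```

View pics/w4.png

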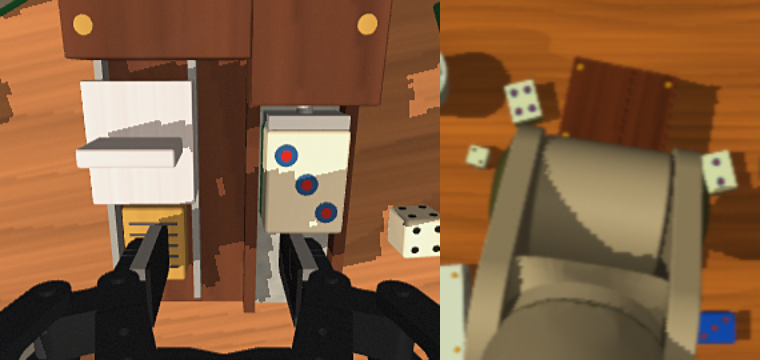

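The wrist view shows the tile flat at (305,180), stopped against the right finger at (300,240). The key is down under the left finger at (150,240) and the cover is fully back at (135,140). Pressing further raised the force from 10.7 to 15.4 N with only 0.1 mm of movement, so the key is on its hard stop. The bystanders in view look undisturbed. Handing in.

```bash
python3 -c "
from rig import workorder
print(workorder.finish_job())"
```

```text
the job is handed in; nothing more can be done
None
```

I handed the job in at about 7.6 s, with the key held down and the tile trapped against the finger. `finish_job` reports no verdict.

- **Cover:** I pushed it back by its tab until it met its stop at 9.5 N. It moved about 40 mm, and its front edge now reads x ≈ -11 mm (nominal -12 mm).
- **Key:** I pressed it with one finger. The last reading was 15.4 N, and the final 0.5 mm commanded moved it only 0.1 mm, so it is on its hard stop.
- **Tile:** It sprang out about 24 mm and was stopped by the other finger in the runway. Its top is still at z ≈ 47 mm, so it is lying flat and was not lifted. It was not moving between the last checks.
- **Other objects:** The last pictures showed the loose tiles, dice and blue tile in view where they were. The arm blocked part of the final top view, so I did not recheck the ashtray, and only the edge of the cup showed. I did not touch either.

Two readings disagreed with what I was given:
- **Fingertips:** They were about 22–24 mm behind the stated TCP at this opening. I used the measured tips instead.
- **Cameras:** The top and wrist cameras differed by 1–2 mm, which is within the calibration.

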